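Unsnap the fan guard from a power supply and lay it in the tray

TASK

Take the fan guard off the power supply: squeeze its springy snap tab inward against the grip rib, just enough to free the catch and never so hard that the tab cracks, and lift the guard off while the tab stays squeezed, without forcing it against the catch or the supply. Then set the guard down gently, flat and right way up, in the empty parts tray, let go, and leave everything else on the bench where it is.

Things in the scene. Friction and masses are not known exactly. Their poses are not given: they have to be found in the camera images.
- supply: white steel power supply, a box 200 (x) x 160 (y) x 60 mm lying flat, fixed. Origin: centre of its underside. The fan bay is in its upper face (z = 60), centred at x = -20, y = 0: the guard sits there between rails 6 mm high, with 1.5 mm of play each way. A roll of tape stands on the rear of that face.
- catch (a point): middle of the inner edge of the fixed ledge in front of the tab (supply x = -62.5, y = 0, z = 70.5 mm, its upper side; 26 mm wide in y). The tab's nose sits 4.5 mm deep under it (3 to 6 with the play), with 1.5 mm of free rise: still hooked, it is felt as a pull down. Then ease back and squeeze more: over 20 N between guard and supply tears it. Clear after 10 mm of rise.
- guard: grey plastic fan guard, loose, 80 to 120 g: a louvred frame 100 (x) x 90 (y) x 6 mm. Origin: centre of its underside; axes as the supply's while fitted. On top a fixed upright grip rib, 36 mm wide in y, from x = -16 to -10, up to z = 34; in front of it (-x), beyond some 18 mm of air, the snap tab: two upright bars near one edge.
- guard_center (a point): the middle of the guard's frame (guard x 0, y 0, z 3 mm); axes as the guard's.
- guard_grip (a point): point between tab and rib, at guard x = -27, y = 0, z = 24 mm; its x axis runs from tab to rib, the line along which the fingers close. One finger comes down in front of the tab, the other behind the rib. Tab and rib can be gripped from z = 14 to 34 mm over the guard's underside; fingertips lower than 13 mm strike the catch.
- tab: snap tab of the guard, an upright leaf 30 mm wide in y; slides to the rib (guard +x) when pressed, 2 N per mm, stop at 10 mm. Origin: the guard's, plus the press. Its thumb pad's front lies at guard x = -44 to -49, differing by unit: 34 to 39 mm over tab and rib; feel for contact. 6 to 12 N frees the catch, over 16 N cracks it. 10 to 15 N also carries the guard.
- tray: blue plastic parts tray, empty, fixed to the bench, 210 (x) x 170 (y) x 22 mm, walls 4 mm thick, floor 4 mm thick. Origin: centre of its underside.
- driver: black-handled screwdriver lying on the bench, about 20 cm long, along its x; leave alone.
- tape: small roll of tape, 44 mm across, 16 mm high, on the rear of the supply's upper face; leave alone.
- mug: steel mug, 72 mm across, 85 mm high; leave alone.
- meter: black hand multimeter, 140 x 75 x 32 mm, lying flat; leave alone.
- fan: spare black fan, 80 x 80 x 25 mm, lying flat; leave alone.
- water: white plastic bottle, 60 mm across, 190 mm high; leave alone.
- brick: black mains adapter, 100 x 50 x 30 mm; leave alone.
There are look-alikes about, which are no part of the job. What is shaped like the guard but blue or yellow is not meant.

How it is judged:
By the outcome, as a careful person would: the job done as asked, in the order asked, and still so for the second after the job is handed in, with the robot touching nothing.
It also fails if it takes over 58 s, if anything falls off the work surface, if the arm or the gripper's body presses on something with over 40 N, if the wrist force passes 120 N, or if a joint passes its speed limit or range.

ROBOT

A 6-joint arm with a two-finger parallel gripper is mounted at the origin on the work surface. World frame = base frame: x ahead of the robot, y to its left, z up, the work surface at z = 0. Lengths are in m, angles in rad, forces in N, time in s.
With the tool pointing down it reaches from about 0.4 to 0.925 m from the base axis. Payload 3.4 kg.
Tool frame: the origin (TCP) lies at the very end of the fingers, on their centre line; the grasp point (between the pads) lies 19 mm behind it; z points along the fingers, y is the line along which they close (so a half turn about z gives the same grasp; the last joint's range is limited). The gripper opens to 85 mm and grips with 20 to 120 N. Pads are 22 mm wide; open, the fingers measure 114 mm over their backs; the gripper's body (76 mm by 85 mm) begins 54 mm behind the grasp point. The pads swing forward as they close: fully open they stand 13 mm farther back than shut.
Start: joints at [1.099, 0.307, 1.506, -0, 1.328, -0.073], TCP at [0.223, 0.53, 0.231] pointing down, gripper open.
Joint ranges: [-3.12, 3.12], [-1.05, 2.28], [0.14, 2.33], [-1.42, 4.57], [0.1, 2.73], [-2.68, 2.68]. Speed limits (rad/s): [2.57, 2.57, 3.14, 3.14, 3.14, 3.14].

INTERFACE

Orientations are given as a unit quaternion [x, y, z, w].
In Python, from bench import get_obs, get_image, job_done gives the robot as it stands.
- The arm moves only by the tool play_rows, never from a script. Its argument "motion" is a list of rows, each an object with "translation": the shift along the tool's x, y, z in units of 50 mm (1.0 is 50 mm), a list of three; "rotation": the turn, a rotation vector about the tool's x, y, z in units of 6 degrees (1.0 is 6 degrees), a list of three. A call has 1 to 20 rows; each row is the pose to reach, as a shift and turn from the pose commanded when the call began, along the tool's axes at that moment; what a row does not reach only later rows make up. A row lasts 1/10 s, in which the tool goes at most 50 mm and 8.59 degrees, less where a joint would pass 70% of its speed; a pose out of reach is approached as far as the arm can. A call with a gripper value outside its range is refused whole. "fingers" is the opening, from 0 (shut) to 1 (fully open), set as the call begins (left out, the last holds). The fingers move at their own pace and stop on an object; the grip force is fixed at half the most. Time passes only in rows, so rows that repeat a pose let the fingers close. It gives the time, the measured TCP pose, the force, the opening and the grip force at its end, in the units of the state.
- get_obs(): the state, without advancing time (a new reading comes with each control period).
- get_image(name): name is "scene" or "top"; returns a dict with "color" (480x640x3 uint8, red, green, blue), "z_map" (480x640 float32, m along the optical axis (not along the pixel's ray), 0 where there is no reading), "fx", "fy", "cx", "cy" (pixels), "dist_coeffs" ([k1, k2, p1, p2, k3] as OpenCV has them; the pictures are not rectified), "rvec" (rotation vector, rad) and "tvec" (3), from world to camera coordinates, as OpenCV has them. Camera axes: x right, y down, z forward; pixel columns grow to the right and rows downward; lengths in m; the calibration is good to about 2 mm. A picture is of the moment at which its call begins.
- job_done(): hands the job in; it is judged then, once.
The state is a dict: "t": time; "joint_pos": joint angles; "qd": joint speeds; "tau": joint torques, N m; "ee_pos": TCP position; "ee_rot": TCP orientation; "contact_force": force on the tool from outside, world axes, zero at the start; "moment": the same for the moment, N m; "gripper_width": opening from 0.0 (shut) to 1.0 (fully open); "grasp_force": force on a finger pad.
Only numpy, scipy, OpenCV 4.12 (cv2) and the standard library are available. Lean on these libraries where they do the work, as an engineer would, in place of code of your own. Each camera call takes 0.05 s, during which the arm holds its last target. There are 200 camera calls.

## Working session

There is one attempt and no reset: what is moved stays moved. The work goes in short steps, Python scripts to look and compute and a tool call to move; the robot and the scene stay as the last step left them, time stands still between calls to the robot, and variables do not carry over. Pictures are saved under pics/ and viewed, at most 10 in all, crops included, and the job is handed in when it is done.

Besides the shell and the picture viewer there is one more tool, called after "Request:" in YAML: its name, and indented under it one key for each argument. play_rows: Moves the arm, as the interface text tells. Its arguments: {"type":"object","properties":{"motion":{"type":"array"},"fingers":{"type":"number"}},"required":["motion"]}

```bash
mkdir -p pics; ls; cat > h.py <<'E'
import numpy as np, cv2
from scipy.spatial.transform import Rotation as R
from bench import get_obs,get_image
def grab(n,save=None):
    im=get_image(n)
    if save: cv2.imwrite('pics/'+save,im['color'][:,:,::-1])
    return im
def cal(im):
    K=np.array([[im['fx'],0,im['cx']],[0,im['fy'],im['cy']],[0,0,1]]);return K,np.array(im['dist_coeffs']),cv2.Rodrigues(np.array(im['rvec'],float))[0],np.array(im['tvec'],float).ravel()
def plane(im,px,z):
    K,d,Rm,t=cal(im)
    u=cv2.undistortPoints(np.array(px,float).reshape(-1,1,2),K,d).reshape(-1,2)
    r=np.c_[u,np.ones(len(u))]@Rm; c=-Rm.T@t
    return c+r*((z-c[2])/r[:,2])[:,None]
def cloud(im):
    K,d,Rm,t=cal(im);h,w=im['z_map'].shape
    vv,uu=np.mgrid[:h,:w]
    u=cv2.undistortPoints(np.stack([uu,vv],-1).reshape(-1,1,2).astype(float),K,d).reshape(-1,2)
    z=im['z_map'].ravel()[:,None]
    P=(np.c_[u,np.ones(len(u))]*z-t)@Rm
    P[z[:,0]==0]=np.nan
    return P.reshape(h,w,3)
def proj(im,P):
    K,d,Rm,t=cal(im);return cv2.projectPoints(np.array(P,float).reshape(-1,3),Rm,t,K,d)[0].reshape(-1,2)
E
python3 - <<'E'
from h import *
for n in('scene','top'):
    im=grab(n,n+'1.png');K,d,Rm,t=cal(im);print(n,-Rm.T@t,Rm[2])
print(get_obs())
E
```

```text
pics
scene [1.05355061 0.37406911 1.09152373] [-0.44924036 -0.28419069 -0.84700576]
top [0.337564   0.06410442 1.91981713] [ 0.09475917 -0.00381878 -0.9954929 ]
{'t': 0.1, 'joint_pos': array([ 1.09946967e+00,  3.07482422e-01,  1.50754080e+00,  3.63569551e-05,
        1.32840179e+00, -7.35177002e-02]), 'qd': array([ 0.00197776, -0.00020225, -0.00316109,  0.00110518,  0.00077445,
       -0.00042563]), 'tau': array([ 1.02842391e-04, -4.58532035e+01, -2.52608335e+01, -5.52038671e-05,
        5.72710080e-03, -1.01934171e-05]), 'ee_pos': array([0.22248987, 0.52953257, 0.23048292]), 'ee_rot': array([ 1.97599736e-01,  9.80282360e-01, -8.77642521e-04, -2.63503475e-04]), 'contact_force': array([-0.58360892,  0.59101895,  0.37531314]), 'moment': array([0.01372398, 0.02423857, 0.00899396]), 'grasp_force': 0.0, 'gripper_width': 0.9991911524155538}
```

View pics/scene1.png

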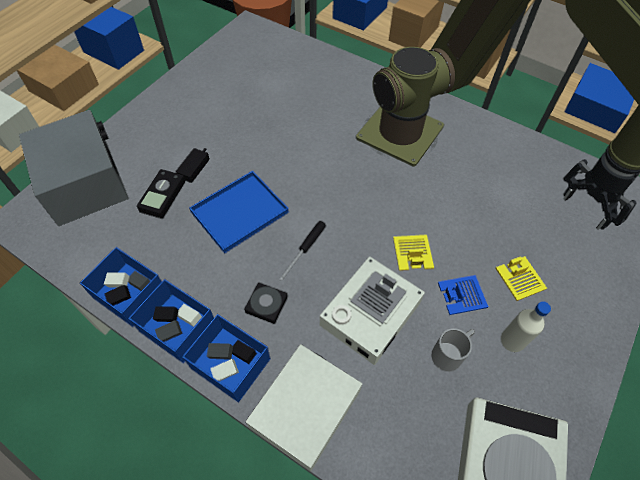

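View pics/top1.png

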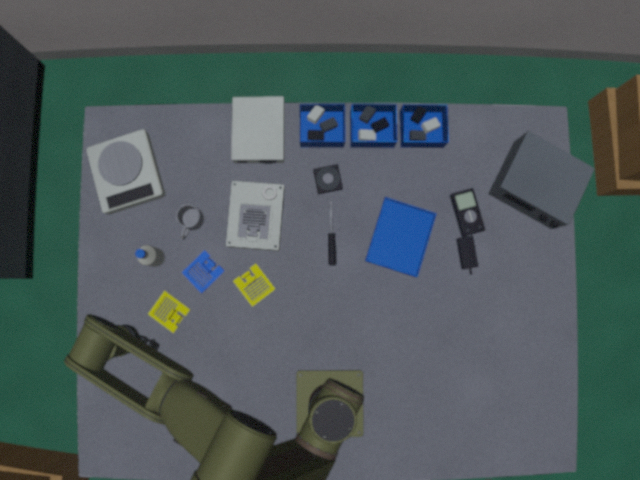

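Scene picture: the grey guard is on the white supply at (376,295). The look-alikes are yellow at (413,250) and (522,278), blue at (463,294), and a plain white box at (305,405). The empty blue tray is at (239,211), as opposed to the three filled bins at (120,283), (172,318) and (228,357). Top picture: guard at (254,220), tape at (270,194), tray at (401,237). By its description I choose the grey guard, and now check it in a crop.

```bash
python3 - <<'E'
from h import *
im=grab('scene');c=im['color'][245:375,305:440,::-1]
cv2.imwrite('pics/crop1.png',cv2.resize(c,None,fx=4.4,fy=4.4,interpolation=cv2.INTER_CUBIC))
def rect(P,m):
    q=P[m][:,:2].astype(np.float32); r=cv2.minAreaRect(q); return r,m.sum()
for n in('scene','top'):
    im=grab(n);P=cloud(im);hsv=cv2.cvtColor(im['color'],cv2.COLOR_RGB2HSV)
    X,Y,Z=P[...,0],P[...,1],P[...,2]
    c0=plane(im,[(378,295)] if n=='scene' else [(254,215)],.065)[0];print(n,c0)
    near=np.hypot(X-c0[0],Y-c0[1])<.15
    m=near&(Z>.052)&(Z<.068)
    m=cv2.morphologyEx(m.astype(np.uint8),cv2.MORPH_OPEN,np.ones((3,3)))>0
    print('supply',rect(P,m),np.nanmedian(Z[m]))
    # blue tray
    b=(hsv[...,0]>100)&(hsv[...,0]<125)&(hsv[...,1]>120)
    c1=plane(im,[(239,211)] if n=='scene' else [(401,237)],.01)[0]
    m=b&(np.hypot(X-c1[0],Y-c1[1])<.17)&(Z<.03)
    print('tray',rect(P,m),np.nanpercentile(Z[m],[5,50,99]))
    g=near&(Z>.078)
    print('tall',g.sum(),[np.round(P[v,u],4).tolist() for v,u in np.argwhere(g)[::max(1,g.sum()//25)]])
E
```

```text
scene [0.55408684 0.22541677 0.065     ]
supply (((0.5769690871238708, 0.22477111220359802), (0.15981890261173248, 0.20248109102249146), 85.31787872314453), np.int64(3998)) 0.061503644708251426
tray (((0.509174108505249, -0.23130370676517487), (0.19345632195472717, 0.21523013710975647), 71.78369903564453), np.int64(4290)) [0.001286   0.00541887 0.02500356]
tall 239 [[0.5114, 0.2165, 0.0925], [0.5141, 0.2231, 0.0935], [0.5128, 0.2302, 0.094], [0.516, 0.234, 0.0981], [0.5179, 0.2329, 0.0949], [0.5201, 0.2273, 0.0877], [0.5214, 0.2236, 0.0809], [0.5179, 0.2432, 0.096], [0.5224, 0.2428, 0.0978], [0.5221, 0.2433, 0.0928], [0.5235, 0.2421, 0.0889], [0.5218, 0.2401, 0.0789], [0.5443, 0.2264, 0.0959], [0.5481, 0.2258, 0.0965], [0.5473, 0.2239, 0.0881], [0.5463, 0.2218, 0.0792], [0.5429, 0.2414, 0.0949], [0.5466, 0.2301, 0.0784], [0.5469, 0.2376, 0.0821], [0.5482, 0.2438, 0.0808], [0.6355, 0.1656, 0.0809], [0.6321, 0.1742, 0.0799], [0.6315, 0.1872, 0.0781], [0.6579, 0.1665, 0.0803], [0.6589, 0.1724, 0.0784], [0.6602, 0.1837, 0.0786], [0.6547, 0.1961, 0.0781]]
top [0.57417789 0.23079369 0.065 
[... 325 characters left out ...]
 133 [[0.6606, 0.1879, 0.0786], [0.657, 0.1726, 0.0815], [0.6541, 0.1877, 0.0809], [0.6507, 0.1665, 0.0823], [0.6452, 0.1697, 0.0787], [0.636, 0.1726, 0.0793], [0.6291, 0.1933, 0.0845], [0.6264, 0.1904, 0.0824], [0.6209, 0.1876, 0.0789], [0.5634, 0.2235, 0.0781], [0.5431, 0.2485, 0.0975], [0.5436, 0.234, 0.0933], [0.5431, 0.2187, 0.0975], [0.5403, 0.2397, 0.0964], [0.5399, 0.2246, 0.0988], [0.5392, 0.2294, 0.0783], [0.5302, 0.2684, 0.0792], [0.519, 0.2392, 0.1002], [0.5168, 0.2459, 0.092], [0.5165, 0.2308, 0.0944], [0.5139, 0.2489, 0.0915], [0.5137, 0.2338, 0.0933], [0.515, 0.2201, 0.079], [0.5101, 0.2392, 0.0997], [0.5104, 0.2246, 0.0959], [0.5058, 0.2469, 0.0813], [0.4997, 0.2377, 0.0825]]
```

View pics/crop1.png

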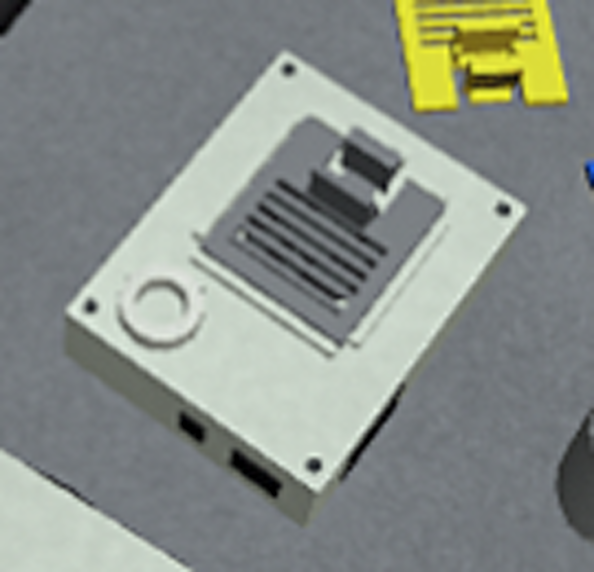

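The crop confirms it: a grey louvred guard with tab at crop (365,155) and rib at (345,195), tab on the robot's side and tape at (162,303). Next, a helper to work out moves.

```bash
cat >> h.py <<'E'
def go(p,yaw,o=None):
    """units to reach TCP p, tool down with tool y at world angle yaw(deg)"""
    o=o or get_obs();R0=R.from_quat(o['ee_rot']);a=np.radians(yaw)
    y=np.array([np.cos(a),np.sin(a),0]);z=np.array([0,0,-1.]);x=np.cross(y,z)
    R1=R.from_matrix(np.c_[x,y,z])
    print('T',np.round(R0.inv().apply(np.array(p)-o['ee_pos'])/.05,3),'R',np.round(np.degrees((R0.inv()*R1).as_rotvec())/6,3))
E
python3 - <<'E'
from h import *
go([.530,.231,.18],-4.7)
E
```

```text
T [-7.983 -3.127  1.019] R [-9.0000e-03  5.0000e-03  1.1984e+01]
```

Request:
play_rows:
  motion:
    - {"translation": [-0.5,-0.2,0],"rotation": [0,0,0.8]}
    - {"translation": [-1.3,-0.5,0],"rotation": [0,0,2]}
    - {"translation": [-2.1,-0.8,0],"rotation": [0,0,3.2]}
    - {"translation": [-2.9,-1.15,0],"rotation": [0,0,4.4]}
    - {"translation": [-3.7,-1.45,0.1],"rotation": [0,0,5.6]}
    - {"translation": [-4.5,-1.75,0.2],"rotation": [0,0,6.8]}
    - {"translation": [-5.3,-2.1,0.4],"rotation": [0,0,8]}
    - {"translation": [-6.1,-2.4,0.6],"rotation": [0,0,9.2]}
    - {"translation": [-6.9,-2.7,0.8],"rotation": [0,0,10.4]}
    - {"translation": [-7.5,-2.95,0.9],"rotation": [0,0,11.3]}
    - {"translation": [-7.9,-3.1,1],"rotation": [0,0,11.9]}
    - {"translation": [-7.98,-3.13,1.02],"rotation": [0,0,11.98]}
    - {"translation": [-7.98,-3.13,1.02],"rotation": [0,0,11.98]}
    - {"translation": [-7.98,-3.13,1.02],"rotation": [0,0,11.98]}
  fingers: 0.65

```text
t: 1.65
ee_pos: [0.5292, 0.2319, 0.1804]
ee_rot: [0.735, 0.678, -0.0, -0.0]
contact_force: [0.5, 0.0, 0.2]
gripper_width: 0.653
grasp_force: 0.0
```

```bash
python3 - <<'E'
from h import *
im=grab('scene','scene2.png')
P=cloud(im);o=get_obs()
a=np.radians(-4.7);ex=np.array([np.cos(a),np.sin(a)]);ey=np.array([-ex[1],ex[0]])
L=P[...,:2]-o['ee_pos'][:2];lx=L@ex*1e3;ly=L@ey*1e3;Z=P[...,2]*1e3
near=(abs(lx)<70)&(abs(ly)<45)
m=near&(Z>140)&(Z<215)
for z in range(155,215,6):
    k=m&(Z>=z)&(Z<z+6);print(z,k.sum(),np.round(np.nanpercentile(lx[k],[3,25,50,75,97]),1) if k.sum() else'', np.round(np.nanpercentile(ly[k],[5,95]),1) if k.sum() else '')
m=near&(Z>84)&(Z<102)
for lo,hi in((-40,-5),(5,30)):
    k=m&(lx>lo)&(lx<hi);print(k.sum(),np.round(np.percentile(lx[k],[3,50,97]),1),np.round(np.percentile(ly[k],[3,50,97]),1),np.percentile(Z[k],[50,97]))
c=im['color'][170:340,300:470,::-1]
cv2.imwrite('pics/crop2.png',cv2.resize(c,None,fx=3.5,fy=3.5,interpolation=cv2.INTER_CUBIC))
print(proj(im,[o['ee_pos']]))
E
```

```text
155 0  
161 0  
167 0  
173 0  
179 1 [-27.8 -27.8 -27.8 -27.8 -27.8] [3. 3.]
185 9 [-31.4 -27.7 -27.   30.4  35.8] [4.7 9.4]
191 15 [-27.6 -26.4  35.3  39.4  42.1] [-2.7  9.7]
197 15 [-32.  -26.8  35.4  40.6  43.1] [-4.5  9.7]
203 10 [-28.2 -26.7  33.6  35.5  40.7] [5.2 9.5]
209 8 [-31.8 -29.4 -26.7  32.2  34.9] [6.4 9.7]
62 [-16.3  -9.3  -6.3] [-16.3  -1.2  11. ] [92.12639771 97.23038656]
73 [11.7 17.1 20.3] [-20.5  -2.3  13.6] [93.26658298 97.57826455]
[[392.52463636 264.06763788]]
```

View pics/crop2.png

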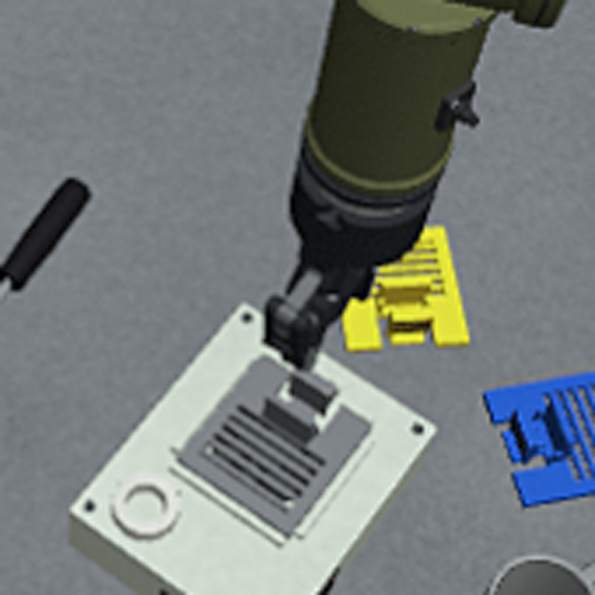

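Crop shows the gripper above the guard, with tab at crop (312,390), rib at (290,415), lined up along the closing axis. Descending with a small shift.

Request:
play_rows:
  motion:
    - {"translation": [-0.03,0.04,0.3],"rotation": [0,0,0]}
    - {"translation": [-0.03,0.04,0.8],"rotation": [0,0,0]}
    - {"translation": [-0.03,0.04,1.2],"rotation": [0,0,0]}
    - {"translation": [-0.03,0.04,1.5],"rotation": [0,0,0]}
    - {"translation": [-0.03,0.04,1.7],"rotation": [0,0,0]}
    - {"translation": [-0.03,0.04,1.85],"rotation": [0,0,0]}
    - {"translation": [-0.03,0.04,1.95],"rotation": [0,0,0]}
    - {"translation": [-0.03,0.04,2.02],"rotation": [0,0,0]}
    - {"translation": [-0.03,0.04,2.05],"rotation": [0,0,0]}
    - {"translation": [-0.03,0.04,2.05],"rotation": [0,0,0]}
  fingers: 0.55

```text
t: 2.7
ee_pos: [0.5321, 0.2296, 0.078]
ee_rot: [0.735, 0.678, 0.0, 0.0]
contact_force: [-0.7, -0.6, -0.1]
gripper_width: 0.551
grasp_force: 0.0
```

Request:
play_rows:
  motion:
    - {"translation": [0,0,0],"rotation": [0,0,0]}
    - {"translation": [0,0,0],"rotation": [0,0,0]}
    - {"translation": [0,0,0],"rotation": [0,0,0]}
    - {"translation": [0,0,0],"rotation": [0,0,0]}
  fingers: 0.49

```text
t: 3.1
ee_pos: [0.5319, 0.2296, 0.078]
ee_rot: [0.735, 0.678, 0.0, 0.0]
contact_force: [-0.1, 0.1, -1.2]
gripper_width: 0.49
grasp_force: 0.1
```

Request:
play_rows:
  motion:
    - {"translation": [0,0,0],"rotation": [0,0,0]}
    - {"translation": [0,0,0],"rotation": [0,0,0]}
    - {"translation": [0,0,0],"rotation": [0,0,0]}
    - {"translation": [0,0,0],"rotation": [0,0,0]}
  fingers: 0.46

```text
t: 3.5
ee_pos: [0.5318, 0.2296, 0.0778]
ee_rot: [0.735, 0.678, -0.0, -0.0]
contact_force: [0.2, -0.5, 0.7]
gripper_width: 0.459
grasp_force: 0.3
```

Request:
play_rows:
  motion:
    - {"translation": [0,0,0],"rotation": [0,0,0]}
    - {"translation": [0,0,0],"rotation": [0,0,0]}
    - {"translation": [0,0,0],"rotation": [0,0,0]}
    - {"translation": [0,0,0],"rotation": [0,0,0]}
  fingers: 0.44

```text
t: 3.9
ee_pos: [0.5318, 0.2296, 0.0778]
ee_rot: [0.735, 0.678, -0.0, -0.0]
contact_force: [-1.6, -0.1, 0.8]
gripper_width: 0.438
grasp_force: 0.4
```

Request:
play_rows:
  motion:
    - {"translation": [0,0,0],"rotation": [0,0,0]}
    - {"translation": [0,0,0],"rotation": [0,0,0]}
    - {"translation": [0,0,0],"rotation": [0,0,0]}
    - {"translation": [0,0,0],"rotation": [0,0,0]}
  fingers: 0.42

```text
t: 4.3
ee_pos: [0.5316, 0.2296, 0.0778]
ee_rot: [0.735, 0.678, -0.0, -0.0]
contact_force: [-2.7, 0.0, 1.3]
gripper_width: 0.418
grasp_force: 1.0
```

Request:
play_rows:
  motion:
    - {"translation": [0,-0.02,0],"rotation": [0,0,0]}
    - {"translation": [0,-0.02,0],"rotation": [0,0,0]}
    - {"translation": [0,-0.02,0],"rotation": [0,0,0]}
    - {"translation": [0,-0.02,0],"rotation": [0,0,0]}
  fingers: 0.4

```text
t: 4.7
ee_pos: [0.5314, 0.2296, 0.0779]
ee_rot: [0.735, 0.678, 0.0, 0.0]
contact_force: [0.2, -0.8, 1.1]
gripper_width: 0.402
grasp_force: 3.6
```

Request:
play_rows:
  motion:
    - {"translation": [0,0.017,0],"rotation": [0,0,0]}
    - {"translation": [0,0.017,0],"rotation": [0,0,0]}
    - {"translation": [0,0.017,0],"rotation": [0,0,0]}
    - {"translation": [0,0.017,0],"rotation": [0,0,0]}
  fingers: 0.38

```text
t: 5.1
ee_pos: [0.5319, 0.2297, 0.078]
ee_rot: [0.735, 0.678, 0.0, 0.0]
contact_force: [-0.2, -0.6, 2.7]
gripper_width: 0.38
grasp_force: 6.5
```

Request:
play_rows:
  motion:
    - {"translation": [0,0.015,0],"rotation": [0,0,0]}
    - {"translation": [0,0.015,0],"rotation": [0,0,0]}
    - {"translation": [0,0.015,0],"rotation": [0,0,0]}
    - {"translation": [0,0.015,0],"rotation": [0,0,0]}
  fingers: 0.365

```text
t: 5.5
ee_pos: [0.5325, 0.2297, 0.0781]
ee_rot: [0.735, 0.678, 0.0, -0.0]
contact_force: [-0.9, -1.0, 5.2]
gripper_width: 0.363
grasp_force: 8.5
```

Request:
play_rows:
  motion:
    - {"translation": [0,0.01,-0.008],"rotation": [0,0,0]}
    - {"translation": [0,0.01,-0.008],"rotation": [0,0,0]}
    - {"translation": [0,0.01,-0.008],"rotation": [0,0,0]}
    - {"translation": [0,0.01,-0.008],"rotation": [0,0,0]}
    - {"translation": [0,0.01,-0.008],"rotation": [0,0,0]}
  fingers: 0.35

```text
t: 6.0
ee_pos: [0.5331, 0.2296, 0.0783]
ee_rot: [0.735, 0.678, 0.0, 0.0]
contact_force: [-0.4, 1.5, 4.3]
gripper_width: 0.353
grasp_force: 11.1
```

Request:
play_rows:
  motion:
    - {"translation": [0,0.005,-0.008],"rotation": [0,0,0]}
    - {"translation": [0,0.005,-0.008],"rotation": [0,0,0]}
    - {"translation": [0,0.005,-0.008],"rotation": [0,0,0]}
    - {"translation": [0,0.005,-0.008],"rotation": [0,0,0]}
    - {"translation": [0,0.005,-0.008],"rotation": [0,0,0]}
  fingers: 0.34

```text
t: 6.5
ee_pos: [0.5333, 0.2296, 0.0785]
ee_rot: [0.735, 0.678, 0.0, 0.0]
contact_force: [0.6, 1.4, 2.5]
gripper_width: 0.347
grasp_force: 12.9
```

Request:
play_rows:
  motion:
    - {"translation": [0,0,-0.01],"rotation": [0,0,0]}
    - {"translation": [0,0,-0.02],"rotation": [0,0,0]}
    - {"translation": [0,0,-0.03],"rotation": [0,0,0]}
    - {"translation": [0,0,-0.03],"rotation": [0,0,0]}

```text
t: 6.9
ee_pos: [0.5328, 0.2293, 0.0798]
ee_rot: [0.735, 0.678, -0.0, -0.0]
contact_force: [0.8, 1.2, -0.9]
gripper_width: 0.342
grasp_force: 12.4
```

Request:
play_rows:
  motion:
    - {"translation": [0,0,-0.01],"rotation": [0,0,0]}
    - {"translation": [0,0,-0.02],"rotation": [0,0,0]}
    - {"translation": [0,0,-0.03],"rotation": [0,0,0]}
    - {"translation": [0,0,-0.03],"rotation": [0,0,0]}

```text
t: 7.3
ee_pos: [0.5332, 0.2295, 0.0817]
ee_rot: [0.735, 0.678, 0.0, 0.0]
contact_force: [0.9, 0.6, -2.5]
gripper_width: 0.343
grasp_force: 12.4
```

Request:
play_rows:
  motion:
    - {"translation": [0,0,-0.01],"rotation": [0,0,0]}
    - {"translation": [0,0,-0.02],"rotation": [0,0,0]}
    - {"translation": [0,0,-0.02],"rotation": [0,0,0]}

```text
t: 7.6
ee_pos: [0.5333, 0.2295, 0.0827]
ee_rot: [0.735, 0.678, 0.0, 0.0]
contact_force: [-0.5, -0.0, -0.8]
gripper_width: 0.345
grasp_force: 12.4
```

Request:
play_rows:
  motion:
    - {"translation": [0,0,-0.01],"rotation": [0,0,0]}
    - {"translation": [0,0,-0.02],"rotation": [0,0,0]}
    - {"translation": [0,0,-0.02],"rotation": [0,0,0]}

```text
t: 7.9
ee_pos: [0.5333, 0.2295, 0.0837]
ee_rot: [0.735, 0.678, 0.0, 0.0]
contact_force: [-0.6, 0.2, -2.1]
gripper_width: 0.343
grasp_force: 12.4
```

Request:
play_rows:
  motion:
    - {"translation": [0,0,-0.03],"rotation": [0,0,0]}
    - {"translation": [0,0,-0.06],"rotation": [0,0,0]}
    - {"translation": [0,0,-0.1],"rotation": [0,0,0]}
    - {"translation": [0,0,-0.15],"rotation": [0,0,0]}
    - {"translation": [0,0,-0.2],"rotation": [0,0,0]}
    - {"translation": [0,0,-0.25],"rotation": [0,0,0]}
    - {"translation": [0,0,-0.3],"rotation": [0,0,0]}
    - {"translation": [0,0,-0.34],"rotation": [0,0,0]}
    - {"translation": [0,0,-0.36],"rotation": [0,0,0]}
    - {"translation": [0,0,-0.36],"rotation": [0,0,0]}

```text
t: 8.9
ee_pos: [0.5333, 0.2295, 0.1018]
ee_rot: [0.735, 0.678, 0.0, 0.0]
contact_force: [0.4, -0.4, -0.9]
gripper_width: 0.344
grasp_force: 12.4
```

```bash
python3 - <<'E'
from h import *
im=grab('scene','scene3.png')
c=im['color'][210:370,300:460,::-1]
cv2.imwrite('pics/crop3.png',cv2.resize(c,None,fx=3.6,fy=3.6,interpolation=cv2.INTER_CUBIC))
E
```

```text
(no output)
```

View pics/crop3.png

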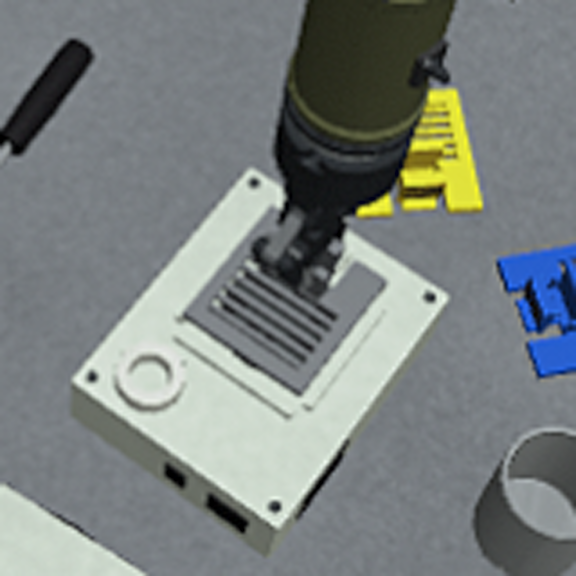

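Crop shows the guard clear of its bay with the rail at (240,375) exposed. Raising further, then measuring tilt, slip and the tray.

Request:
play_rows:
  motion:
    - {"translation": [0,0,-0.1],"rotation": [0,0,0]}
    - {"translation": [0,0,-0.3],"rotation": [0,0,0]}
    - {"translation": [0,0,-0.6],"rotation": [0,0,0]}
    - {"translation": [0,0,-0.9],"rotation": [0,0,0]}
    - {"translation": [0,0,-1.2],"rotation": [0,0,0]}
    - {"translation": [0,0,-1.45],"rotation": [0,0,0]}
    - {"translation": [0,0,-1.6],"rotation": [0,0,0]}
    - {"translation": [0,0,-1.65],"rotation": [0,0,0]}
    - {"translation": [0,0,-1.65],"rotation": [0,0,0]}

```text
t: 9.85
ee_pos: [0.5332, 0.2295, 0.1844]
ee_rot: [0.735, 0.678, 0.0, 0.0]
contact_force: [-0.0, -0.4, -0.7]
gripper_width: 0.342
grasp_force: 12.4
```

```bash
python3 - <<'E'
from h import *
o=get_obs()
for n in('scene','top'):
    im=grab(n);P=cloud(im);hsv=cv2.cvtColor(im['color'],cv2.COLOR_RGB2HSV)
    b=((hsv[...,0]>100)&(hsv[...,0]<125)&(hsv[...,1]>120)).astype(np.uint8)
    k,lab=cv2.connectedComponents(b);u,v=(239,211) if n=='scene' else (401,237)
    c=cv2.findContours((lab==lab[v,u]).astype(np.uint8),cv2.RETR_EXTERNAL,cv2.CHAIN_APPROX_NONE)[0][0]
    print(n,'tray',cv2.minAreaRect(plane(im,c.reshape(-1,2),.022 if n=='top' else .016)[:,:2].astype(np.float32)))
    a=np.radians(-4.7);ex=np.array([np.cos(a),np.sin(a)]);ey=np.array([-ex[1],ex[0]])
    L=P[...,:2]-o['ee_pos'][:2];lx=L@ex;ly=L@ey
    s=hsv[...,1]<60;v=hsv[...,2]
    m=(lx>.03)&(lx<.09)&(abs(ly)<.05)&(P[...,2]>.13)&(P[...,2]<.2)
    q=np.c_[lx[m],ly[m],np.ones(m.sum())];z=P[m][:,2]
    if m.sum()>50:
        f=np.linalg.lstsq(q,z,rcond=None)[0];r=z-q@f;k=abs(r)<.004;f=np.linalg.lstsq(q[k],z[k],rcond=None)[0]
        print(m.sum(),k.sum(),'slopes deg',np.degrees(f[:2]),'z@x27',f[0]*.027+f[2],r.std(), 'lx,ly',np.percentile(lx[m],[1,99]),np.percentile(ly[m],[1,50,99]))
print(o['ee_pos'],o['grasp_force'],o['moment'],o['joint_pos'])
E
```

```text
scene tray ((0.5131608247756958, -0.22317185997962952), (0.18349558115005493, 0.2145855575799942), 71.99723052978516)
732 683 slopes deg [2.22549049 1.03922743] z@x27 0.17149563463523498 0.0022649100303999007 lx,ly [0.03083982 0.07676895] [-4.36806287e-02 -9.98811552e-05  4.32756981e-02]
top tray ((0.5112049579620361, -0.21945148706436157), (0.1710294932126999, 0.21077056229114532), 71.93885803222656)
65 46 slopes deg [-1.37948172  1.22219025] z@x27 0.1738252952675185 0.003587059906729758 lx,ly [0.0321135 0.0738005] [-0.04138035 -0.03526988 -0.0221692 ]
[0.53324086 0.22948496 0.18437994] 12.406224310398102 [ 0.01196893 -0.02795183  0.0004183 ] [3.33636677e-01 3.52899695e-01 1.56182983e+00 1.20151881e-05
 1.22641982e+00 4.15193082e-01]
```

```bash
python3 - <<'E'
from h import *
go([.4996,-.217,.15],-18.0)
E
```

```text
T [-8.951  0.068  0.674] R [-0.011  0.006  2.221]
```

Request:
play_rows:
  motion:
    - {"translation": [-0.05,0,0],"rotation": [0,0,0]}
    - {"translation": [-0.2,0,0],"rotation": [0,0,0.05]}
    - {"translation": [-0.45,0,0],"rotation": [0,0,0.1]}
    - {"translation": [-0.8,0,0],"rotation": [0,0,0.2]}
    - {"translation": [-1.25,0.01,0],"rotation": [0,0,0.3]}
    - {"translation": [-1.75,0.01,0],"rotation": [0,0,0.43]}
    - {"translation": [-2.3,0.02,0],"rotation": [0,0,0.57]}
    - {"translation": [-2.9,0.02,0],"rotation": [0,0,0.72]}
    - {"translation": [-3.5,0.03,0.02],"rotation": [0,0,0.87]}
    - {"translation": [-4.1,0.03,0.05],"rotation": [0,0,1.02]}
    - {"translation": [-4.7,0.04,0.1],"rotation": [0,0,1.17]}
    - {"translation": [-5.3,0.04,0.16],"rotation": [0,0,1.32]}
    - {"translation": [-5.9,0.05,0.23],"rotation": [0,0,1.47]}
    - {"translation": [-6.5,0.05,0.3],"rotation": [0,0,1.62]}
    - {"translation": [-7.1,0.05,0.38],"rotation": [0,0,1.77]}
    - {"translation": [-7.6,0.06,0.46],"rotation": [0,0,1.9]}
    - {"translation": [-8.05,0.06,0.53],"rotation": [0,0,2]}
    - {"translation": [-8.45,0.06,0.59],"rotation": [0,0,2.1]}
    - {"translation": [-8.75,0.07,0.64],"rotation": [0,0,2.18]}
    - {"translation": [-8.95,0.07,0.67],"rotation": [0,0,2.22]}

```text
t: 11.95
ee_pos: [0.4994, -0.2186, 0.1505]
ee_rot: [0.81, 0.587, -0.0, -0.0]
contact_force: [-0.4, 0.3, -1.0]
gripper_width: 0.346
grasp_force: 12.4
```

Request:
play_rows:
  motion:
    - {"translation": [0,0,0],"rotation": [0,0,0]}
    - {"translation": [0,0,0],"rotation": [0,0,0]}
    - {"translation": [0,0,0],"rotation": [0,0,0]}

```text
t: 12.25
ee_pos: [0.5002, -0.216, 0.1507]
ee_rot: [0.809, 0.588, 0.0, -0.0]
contact_force: [-0.5, -0.0, -0.8]
gripper_width: 0.346
grasp_force: 12.4
```

```bash
python3 - <<'E'
from h import *
im=grab('scene','scene4.png')
c=im['color'][110:290,150:350,::-1]
cv2.imwrite('pics/crop4.png',cv2.resize(c,None,fx=3.3,fy=3.3,interpolation=cv2.INTER_CUBIC))
E
```

```text
(no output)
```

View pics/crop4.png

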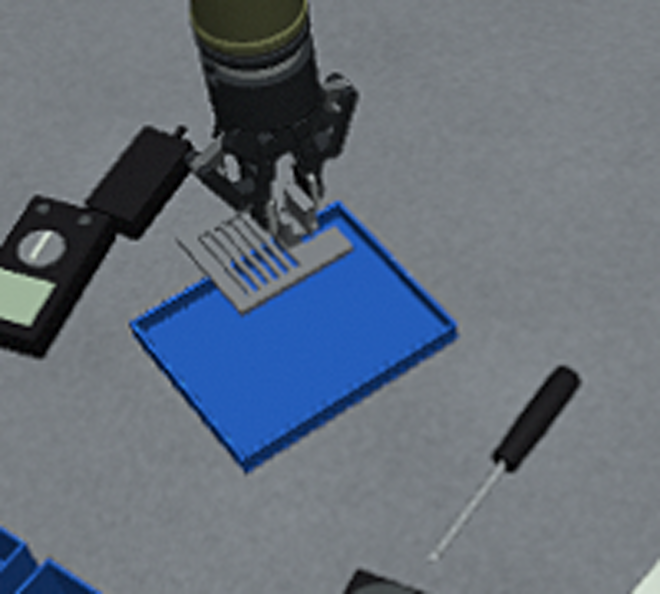

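Crop shows the guard level over the tray (guard at (270,260), tray corners at (135,325), (245,465), (455,330), (335,205)). Lowering.

Request:
play_rows:
  motion:
    - {"translation": [0,0,0.1],"rotation": [0,0,0]}
    - {"translation": [0,0,0.3],"rotation": [0,0,0]}
    - {"translation": [0,0,0.6],"rotation": [0,0,0]}
    - {"translation": [0,0,0.95],"rotation": [0,0,0]}
    - {"translation": [0,0,1.3],"rotation": [0,0,0]}
    - {"translation": [0,0,1.6],"rotation": [0,0,0]}
    - {"translation": [0,0,1.85],"rotation": [0,0,0]}
    - {"translation": [0,0,2.05],"rotation": [0,0,0]}
    - {"translation": [0,0,2.2],"rotation": [0,0,0]}
    - {"translation": [0,0,2.3],"rotation": [0,0,0]}
    - {"translation": [0,0,2.37],"rotation": [0,0,0]}
    - {"translation": [0,0,2.41],"rotation": [0,0,0]}
    - {"translation": [0,0,2.41],"rotation": [0,0,0]}
    - {"translation": [0,0,2.41],"rotation": [0,0,0]}

```text
t: 13.7
ee_pos: [0.5005, -0.217, 0.0305]
ee_rot: [0.809, 0.588, 0.0, 0.0]
contact_force: [-0.1, 0.2, -1.0]
gripper_width: 0.342
grasp_force: 12.4
```

Request:
play_rows:
  motion:
    - {"translation": [0,0,0.02],"rotation": [0,0,0]}
    - {"translation": [0,0,0.04],"rotation": [0,0,0]}
    - {"translation": [0,0,0.06],"rotation": [0,0,0]}
    - {"translation": [0,0,0.08],"rotation": [0,0,0]}
    - {"translation": [0,0,0.08],"rotation": [0,0,0]}

```text
t: 14.2
ee_pos: [0.5001, -0.2168, 0.0259]
ee_rot: [0.809, 0.588, -0.0, -0.0]
contact_force: [-0.2, -0.0, -1.7]
gripper_width: 0.345
grasp_force: 12.4
```

Request:
play_rows:
  motion:
    - {"translation": [0,0,0.015],"rotation": [0,0,0]}
    - {"translation": [0,0,0.03],"rotation": [0,0,0]}
    - {"translation": [0,0,0.04],"rotation": [0,0,0]}
    - {"translation": [0,0,0.04],"rotation": [0,0,0]}

```text
t: 14.6
ee_pos: [0.5002, -0.2168, 0.024]
ee_rot: [0.809, 0.588, -0.0, -0.0]
contact_force: [0.5, -0.5, -0.8]
gripper_width: 0.343
grasp_force: 12.4
```

Request:
play_rows:
  motion:
    - {"translation": [0,0,0.01],"rotation": [0,0,0]}
    - {"translation": [0,0,0.02],"rotation": [0,0,0]}
    - {"translation": [0,0,0.02],"rotation": [0,0,0]}

```text
t: 14.9
ee_pos: [0.5002, -0.2168, 0.023]
ee_rot: [0.809, 0.588, -0.0, -0.0]
contact_force: [-0.2, -0.1, -1.1]
gripper_width: 0.342
grasp_force: 12.4
```

Request:
play_rows:
  motion:
    - {"translation": [0,0,0.01],"rotation": [0,0,0]}
    - {"translation": [0,0,0.02],"rotation": [0,0,0]}
    - {"translation": [0,0,0.02],"rotation": [0,0,0]}

```text
t: 15.2
ee_pos: [0.5005, -0.2169, 0.0224]
ee_rot: [0.809, 0.588, 0.0, 0.0]
contact_force: [0.1, -0.5, 3.2]
gripper_width: 0.345
grasp_force: 12.6
```

Request:
play_rows:
  motion:
    - {"translation": [0,0,0.01],"rotation": [0,0,0]}
    - {"translation": [0,0,0.015],"rotation": [0,0,0]}
    - {"translation": [0,0,0.015],"rotation": [0,0,0]}

```text
t: 15.5
ee_pos: [0.5006, -0.217, 0.0223]
ee_rot: [0.809, 0.588, 0.0, 0.001]
contact_force: [-1.0, 0.1, 8.6]
gripper_width: 0.341
grasp_force: 12.3
```

Request:
play_rows:
  motion:
    - {"translation": [0,0,0],"rotation": [0,0,0]}
    - {"translation": [0,0,0],"rotation": [0,0,0]}
    - {"translation": [0,0,0],"rotation": [0,0,0]}
  fingers: 0.39

```text
t: 15.8
ee_pos: [0.5002, -0.2168, 0.0218]
ee_rot: [0.809, 0.588, 0.0, 0.0]
contact_force: [-1.1, 0.1, 7.1]
gripper_width: 0.389
grasp_force: 4.5
```

Request:
play_rows:
  motion:
    - {"translation": [0,0,0],"rotation": [0,0,0]}
    - {"translation": [0,0,0],"rotation": [0,0,0]}
    - {"translation": [0,0,0],"rotation": [0,0,0]}
    - {"translation": [0,0,0],"rotation": [0,0,0]}
    - {"translation": [0,0,0],"rotation": [0,0,0]}
  fingers: 0.58

```text
t: 16.3
ee_pos: [0.5002, -0.2168, 0.0212]
ee_rot: [0.809, 0.588, -0.0, -0.0]
contact_force: [-0.5, -0.2, 0.2]
gripper_width: 0.582
grasp_force: 0.0
```

Released, no contact force. Raising straight up and then checking.

Request:
play_rows:
  motion:
    - {"translation": [0,0,-0.1],"rotation": [0,0,0]}
    - {"translation": [0,0,-0.3],"rotation": [0,0,0]}
    - {"translation": [0,0,-0.6],"rotation": [0,0,0]}
    - {"translation": [0,0,-1],"rotation": [0,0,0]}
    - {"translation": [0,0,-1.4],"rotation": [0,0,0]}
    - {"translation": [0,0,-1.8],"rotation": [0,0,0]}
    - {"translation": [0,0,-2.2],"rotation": [0,0,0]}
    - {"translation": [0,0,-2.6],"rotation": [0,0,0]}
    - {"translation": [0,0,-2.9],"rotation": [0,0,0]}
    - {"translation": [0,0,-3],"rotation": [0,0,0]}
    - {"translation": [0,0,-3],"rotation": [0,0,0]}

```text
t: 17.4
ee_pos: [0.5008, -0.2171, 0.1727]
ee_rot: [0.809, 0.588, 0.001, 0.001]
contact_force: [-0.4, -0.4, -0.1]
gripper_width: 0.578
grasp_force: 0.0
```

```bash
python3 - <<'E'
from h import *
im=grab('scene','scene5.png')
E
```

```text
(no output)
```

View pics/scene5.png

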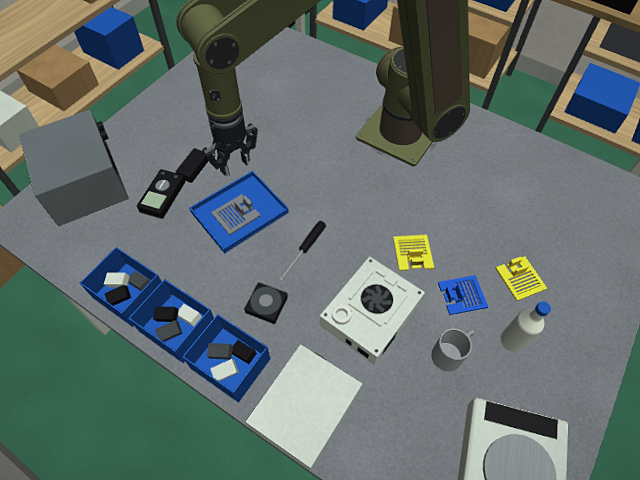

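The picture shows the guard flat and upright in the tray at (236,212). The fan bay is open at (377,297), the tape is in place at (342,315), everything else is where it was, and the gripper is clear.

```bash
python3 -c "from bench import job_done; print(job_done())"
```

```text
the job is handed in; nothing more can be done
None
```

The grey guard came off with the tab squeezed at about 12 N, and it now lies flat and right way up in the empty tray; nothing else was moved, and the job was handed in at about 17.5 s.

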